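# Pop and open the rice cooker

### The job

Get the little rice cooker ready for filling: press the black release tab at its front down with a fingertip so that the lid springs up part way, then push the lid with your fingers all the way back until it stays fully open against its stop, and take the hand away. Be gentle: nothing is gripped or lifted, the cooker must not be shoved along or tipped, and the things standing round it stay where they are.

Things in the scene. Friction and masses are not known exactly. Their poses are not given: they have to be found in the camera images.
- rice_cooker: one-person rice cooker, a loose white drum 132 mm across and 149 mm tall with the lid shut, about 3 kg, on rubber feet. Origin: centre of its underside. Its +x axis points from the release tab at its front to the lid hinge at its back, +z up. A grey latch housing 50 mm wide sticks out of the front under the tab, to 116 mm from the drum's axis; its top is 79 mm above the worktop
- tab_pad (a point): centre of the pressing face (top) of the black release tab, 38 mm long (along the cooker's x) by 36 mm wide, its face level and 98 mm above the worktop; in the cooker's frame at x -106, y 0, z 98 mm. Moves with the tab. 20 mm behind this point (towards the lid) the upright steel hook, 22 mm wide, stands 30 mm above the tab face
- tab (a joint): release tab, a sprung rocker: 0 at rest, 0.24 rad pressed right down, against a hard stop. Its pivot lies 32 mm behind tab_pad (towards the lid), so tab_pad goes down about 7.5 mm; pressing there takes 1.5 N to start and 3.5 N at the bottom, more when pressed nearer the lid. From about 0.11 rad its hook lets the lid go; it springs back when let go
- lid (a joint): lid angle: 0 shut (latched), 1.85 rad (106 degrees) fully open against its stop. Once released, a spring lifts it by itself to about 0.65 rad, where it floats, sprung. Above that it must be pushed; its weight (0.3 kg) drops it back to 0.65 if let go before it is upright, and carries it on to the stop and keeps it there once past about 1.5 rad
- lid_front (a point): foremost edge of the lid's rim, mid-width, at half the thickness of its edge (rim 132 mm across, edge about 14 mm thick; an 8 mm long, 26 mm wide steel tongue sticks out just in front of it). Moves with the lid on an arc of 141 mm about the hinge. At this point the underside lies 3 mm below
- lid_hinge (a point): middle of the lid's hinge axis, which is level and parallel to the cooker's y axis; in the cooker's frame at x +74, y 0, z 119 mm
- spice_jar: small cylindrical glass spice jar with a dark cap, 41 mm across, 105 mm tall; origin under its centre; a bystander, to be left alone
- tin: short food tin, 75 mm across, 58 mm tall; origin under its centre; a bystander, to be left alone
- soup_tin: tall green food tin, 75 mm across, 110 mm tall; origin under its centre; a bystander, to be left alone
- teaspoon: steel teaspoon lying flat near the front of the worktop, left of the rice cooker, 134 mm long; origin under its centre; a bystander, to be left alone
- honey: glass jar with a grey lid and amber contents, 61 mm across, 90 mm tall; origin under its centre; a bystander, to be left alone
- jam: jam jar with a red lid, 61 mm across, 95 mm tall; origin under its centre; a bystander, to be left alone

How it is judged:
On the way, in this order (a step that is already met when the one before it is completed fails the run):
1. the release tab is pressed down while the lid is still down (value of joint tab above 0.08 rad and value of joint lid below 0.3 rad).
2. the lid has sprung up part way (value of joint lid between 0.45 and 1 rad), for 0.1 s.
At the end, for the whole second after the job is handed in: The lid stands fully open and still (past 1.72 rad of 1.85), the tab is let go (under 0.08 rad), and the cooker stands level and still on the worktop within 30 mm of its start (value of joint lid above 1.72 rad and velocity of joint lid below 0.1 rad/s and value of joint tab below 0.08 rad and angle between rice_cooker's own z axis and vertical below 0.03 rad and linear speed of rice_cooker below 0.02 m/s and distance of rice_cooker from where it was at the start of the episode below 0.03 m); the robot touches nothing.
It fails at once if the rice cooker is shoved along by more than 30 mm (distance of rice_cooker from where it was at the start of the episode above 0.03 m).
It fails at once if the rice cooker is lifted, or tipped by more than 7 degrees (angle between rice_cooker's own z axis and vertical above 0.12 rad or height (world z) of rice_cooker above 0.012 m).
It fails at once if the fingers press or pinch the rice cooker, its tab or lid with more than 30 N (contact force between the fingers and rice_cooker above 30 N).
It fails at once if a bystander is moved by more than 25 mm or lifted (distance of any of spice_jar, tin, soup_tin, teaspoon, honey, jam from where it was at the start of the episode above 0.025 m).
It fails at once if an upright bystander is knocked over (angle between any of spice_jar, tin, soup_tin, honey, jam's own z axis and vertical above 0.4 rad).
It also fails if it takes over 38 s, if anything falls off the work surface, if the arm or the gripper's body presses on something with over 40 N, if the wrist force passes 120 N, or if a joint passes its speed limit or range.

### The arm

A 6-joint arm with a two-finger parallel gripper is mounted at the origin on a cart in front of the work surface, level with it; the furniture and walls round the work are solid. World frame = base frame: x ahead of the robot, y to its left, z up, the work surface at z = 0. Lengths are in m, angles in rad, forces in N, time in s.
With the tool pointing down it reaches from about 0.325 to 0.9 m from the base axis. Payload 3.5 kg.
Tool frame: the origin (TCP) lies at the very end of the fingers, on their centre line; the grasp point (between the pads) lies 19 mm behind it; z points along the fingers, y is the line along which they close (so a half turn about z gives the same grasp; the last joint's range is limited). The gripper opens to 85 mm and grips with 20 to 120 N. Pads are 22 mm wide; open, the fingers measure 114 mm over their backs; the gripper's body (76 mm by 85 mm) begins 54 mm behind the grasp point. The pads swing forward as they close: fully open they stand 13 mm farther back than shut.
Start: joints at [-1.381, 0.276, -0.026, 1.268, 0, 1.467], TCP at [0.18, -0.598, 0.231] pointing down, gripper open.
Joint ranges: [-3.12, 3.12], [-0.85, 1.88], [-1.08, 1.24], [-1.95, 2.15], [-1.57, 1.53], [-3.14, 3.14]. Speed limits (rad/s): [2.57, 2.57, 3.14, 3.14, 3.14, 3.14].

### API

Orientations are given as a rotation vector (axis times angle).
In Python, from rig import robot gives the robot as it stands.
- The arm moves only by the tool send_rows, never from a script. Its argument "plan" is a list of rows, each a list of 7 numbers: the shift along the tool's x, y, z in mm, then the turn, a rotation vector about the tool's x, y, z in degrees, then the opening, from -1 (shut) to 1 (fully open). A call has 1 to 10 rows; each row shifts and turns the commanded pose from where the row before left it, along the tool's axes as they then stand; what a row does not reach is not made up. A row lasts 1/10 s, in which the tool goes at most 50 mm and 8.59 degrees, less where a joint would pass 70% of its speed; a pose out of reach is approached as far as the arm can. A call with a gripper value outside its range is refused whole. The fingers move at their own pace and stop on an object; "force" is the grip in N (left out, the last holds). Time passes only in rows, so rows that do not move let the fingers close. It gives the time, the measured TCP pose, the force, the opening and the grip force at its end, in the units of the state.
- robot.read_state(): the state, without advancing time (a new reading comes with each control period).
- robot.grab_frame(name): name is "scene" or "side" or "wrist"; returns the picture (384x512x3 uint8, red, green, blue); there is no depth.
- robot.camera_model(name): a dict with "fov_y" (degrees; the focal length in pixels is half the picture's height over the tangent of half this angle, whatever the lens; pixels are square), "cx", "cy" (the principal point, pixels), "R" (3x3) and "t" (3): a world point X has camera coordinates R X + t. Camera axes: x right, y down, z forward; pixel columns grow to the right and rows downward; lengths in m; the calibration is good to about 2 mm. A picture is of the moment at which its call begins: read the wrist's pose just before it. camera_model takes no time and is no camera call; for the wrist camera it gives the pose at the moment of the call.
- robot.job_done(): hands the job in; it is judged then, once.
The state is a dict: "time_s": time; "qpos": joint angles; "qvel": joint speeds; "joint_torque": joint torques, N m; "position": TCP position; "eef_rot": TCP orientation; "force": force on the tool from outside, world axes, zero at the start; "wrist_torque": the same for the moment, N m; "width": opening from 0.0 (shut) to 1.0 (fully open); "finger_force": force on a finger pad.
Only numpy, scipy, OpenCV 4.12 (cv2) and the standard library are available. Lean on these libraries where they do the work, as an engineer would, in place of code of your own. Each camera call takes 0.05 s, during which the arm holds its last target. There are 200 camera calls.

## Working session

There is one attempt and no reset: what is moved stays moved. The work goes in short steps, Python scripts to look and compute and a tool call to move; the robot and the scene stay as the last step left them, time stands still between calls to the robot, and variables do not carry over. Pictures are saved under pics/ and viewed, at most 10 in all, crops included, and the job is handed in when it is done.

Besides the shell and the picture viewer there is one more tool, called after "Emit:" as a command line: name --pt "numbers of a row" for each row, then --argument value for the rest. send_rows: Moves the arm, as the interface text tells. Its arguments: {"type":"object","properties":{"plan":{"type":"array"},"force":{"type":"number"}},"required":["plan"]}

```bash
mkdir -p pics; ls
python3 - <<'E'
from rig import robot
import cv2,numpy as np
for n in("scene","side"):
    m=robot.camera_model(n);print(n,{k:np.round(v,3).tolist() for k,v in m.items() if k!='name' and not isinstance(v,str)})
    cv2.imwrite(f"pics/{n}0.png",robot.grab_frame(n)[:,:,::-1])
s=robot.read_state();print(s["time_s"],s["position"],s["eef_rot"],s["width"])
E
```

```text
pics
scene {'fov_y': 48.556, 'cx': 262.122, 'cy': 192.995, 'R': [[-0.779, -0.627, -0.013], [-0.241, 0.318, -0.917], [0.579, -0.711, -0.399]], 't': [0.558, 0.204, 0.915]}
side {'fov_y': 48.447, 'cx': 256.48, 'cy': 189.854, 'R': [[-0.939, -0.343, 0.006], [-0.163, 0.432, -0.887], [0.302, -0.834, -0.461]], 't': [0.622, 0.128, 1.351]}
0.1 [ 0.18025211 -0.59768855  0.2302406 ] [-3.10594727e+00 -4.57953577e-01  1.30227196e-04] 0.9975905681292572
```

View pics/scene0.png

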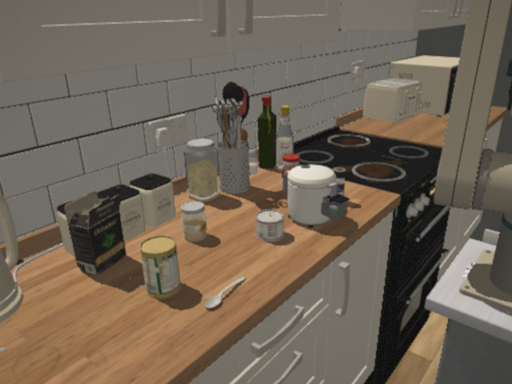

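View pics/side0.png

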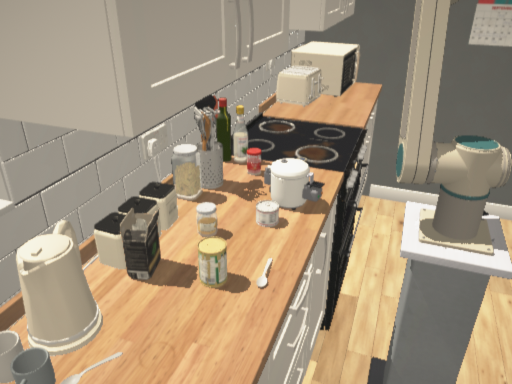

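Run:
```python
import cv2,numpy as np
from rig import robot
print(robot.camera_model("scene").keys())
a=cv2.imread("pics/scene0.png")[140:250,245:375];b=cv2.imread("pics/side0.png")[140:250,235:365]
cv2.imwrite("pics/crop0.png",np.vstack([cv2.resize(x,None,fx=2.7*1,fy=2.7) for x in(a,b)]) if 0 else np.hstack([cv2.resize(x,(395,334),interpolation=2) for x in(a,b)]))
```

```text
dict_keys(['fov_y', 'cx', 'cy', 'R', 't'])
```

View pics/crop0.png

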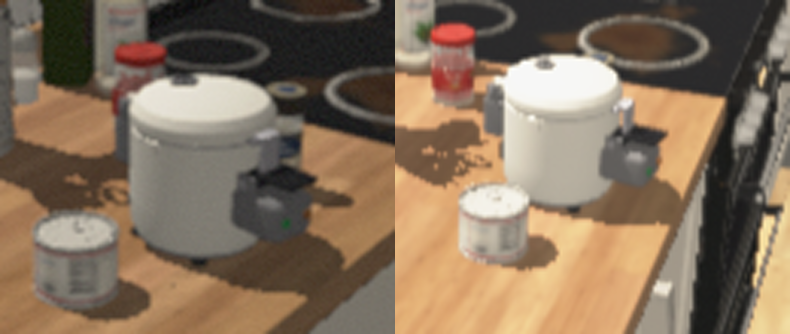

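```bash
cat > h.py <<'E'
import numpy as np,cv2
from rig import robot
def model(n):
    m=robot.camera_model(n);f=192/np.tan(np.radians(m["fov_y"]/2));return f,m["cx"],m["cy"],np.array(m["R"]),np.array(m["t"])
def onz(n,u,v,z,M=None):
    f,cx,cy,R,t=M or model(n);d=R.T@np.array([(u-cx)/f,(v-cy)/f,1]);c=-R.T@t
    return c+d*(z-c[2])/d[2]
def proj(n,X,M=None):
    f,cx,cy,R,t=M or model(n);p=R@np.array(X)+t;return np.array([f*p[0]/p[2]+cx,f*p[1]/p[2]+cy])
E
python3 - <<'E'
from h import *
s=395/130
P={"scene":[("tab",285,180,.098),("rim",204,108,.122),("foot",200,252,.0),("tin",76,232,.058),("jar",288,100,.1)],
"side":[("tab",640-395,136,.098),("rim",168,93,.122),("tin",99,198,.058)]}
o={"scene":(245,140),"side":(235,140)}
for n in P:
  for k,u,v,z in P[n]: print(n,k,onz(n,o[n][0]+u/s,o[n][1]+v/s,z).round(3))
E
```

```text
scene tab [0.438 0.024 0.098]
scene rim [ 0.554 -0.027  0.122]
scene foot [0.523 0.02  0.   ]
scene tin [0.569 0.149 0.058]
scene jar [ 0.529 -0.144  0.1  ]
side tab [0.442 0.033 0.098]
side rim [0.538 0.006 0.122]
side tin [0.569 0.152 0.058]
```

Emit:
send_rows --pt "23 -34 -4 0 0 0 -1" --pt "23 -34 -4 0 0 0 -1" --pt "23 -34 -4 0 0 0 -1" --pt "23 -34 -4 0 0 0 -1" --pt "23 -34 -4 0 0 0 -1" --pt "23 -34 -4 0 0 0 -1" --pt "23 -34 -4 0 0 0 -1" --pt "23 -34 -4 0 0 0 -1"

```text
time_s: 0.9
position: [0.278, -0.283, 0.263]
eef_rot: [-3.107, -0.457, 0.0]
force: [0.3, 0.1, 0.9]
width: -0.002
finger_force: 0.0
```

Emit:
send_rows --pt "23 -34 -4 0 0 0 -1" --pt "23 -34 -4 0 0 0 -1" --pt "23 -34 -4 0 0 0 -1" --pt "23 -34 -4 0 0 0 -1" --pt "23 -34 -4 0 0 0 -1" --pt "23 -34 -4 0 0 0 -1" --pt "23 -34 -4 0 0 0 -1" --pt "23 -34 -4 0 0 0 -1" --pt "0 0 0 0 0 0 -1"

```text
time_s: 1.8
position: [0.3764, 0.0326, 0.2956]
eef_rot: [-3.105, -0.47, -0.002]
force: [0.6, -0.1, 0.1]
width: -0.002
finger_force: 0.0
```

Run:
```python
from h import *
s=robot.read_state();print(s["time_s"],s["position"],s["eef_rot"],s["qpos"])
f,cx,cy,R,t=model("wrist");print((-R.T@t).round(3),R.round(2).tolist())
np.savez("pics/w0.npz",f=f,cx=cx,cy=cy,R=R,t=t)
cv2.imwrite("pics/w0.png",robot.grab_frame("wrist")[:,:,::-1])
```

```text
1.8 [0.37637073 0.03258548 0.29557775] [-3.10484144e+00 -4.70257976e-01 -1.75885378e-03] [-8.64374832e-02 -2.06253353e-01 -3.93980901e-01  1.38229415e+00
  1.56547122e-03  2.75452157e+00]
[0.447 0.054 0.438] [[0.3, -0.96, -0.0], [-0.91, -0.28, 0.29], [-0.28, -0.08, -0.96]]
```

View pics/w0.png

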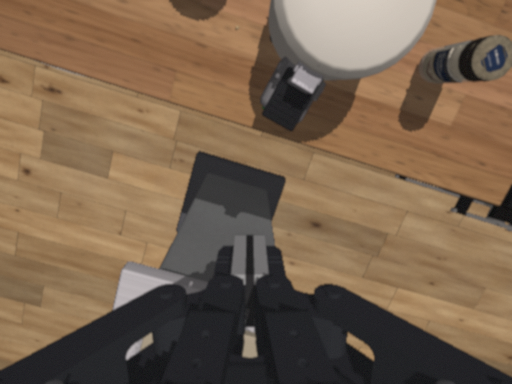

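Run:
```python
import cv2
a=cv2.imread("pics/w0.png")[0:150,240:440]
cv2.imwrite("pics/w0c.png",cv2.resize(a,None,fx=4,fy=4,interpolation=2))
```

```text
(no output)
```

View pics/w0c.png

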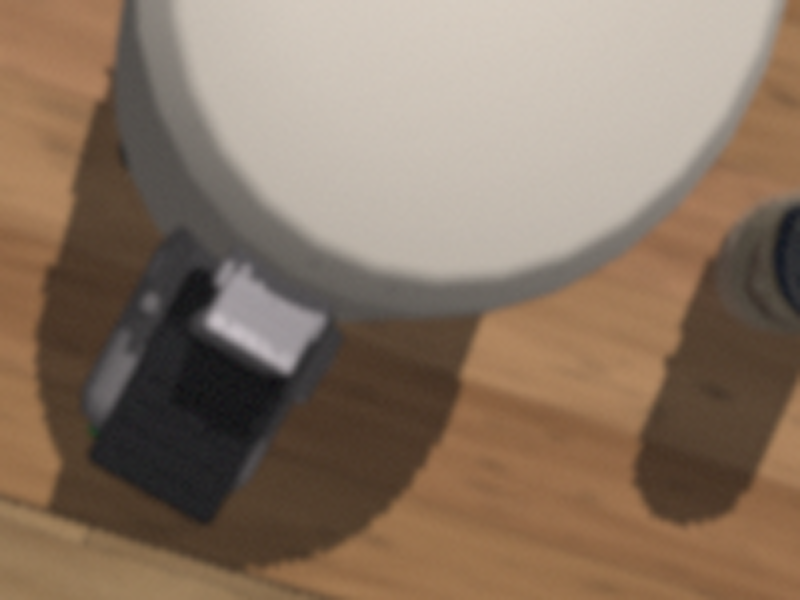

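Emit:
send_rows --pt "0 0 0 0 0 -8 -1" --pt "0 0 0 0 0 -8 -1" --pt "0 0 0 0 0 -8 -1" --pt "0 0 0 0 0 -8 -1" --pt "0 0 0 0 0 -8 -1" --pt "0 0 0 0 0 -8 -1" --pt "0 0 0 0 0 -8 -1" --pt "0 0 0 0 0 -8 -1" --pt "0 0 0 0 0 -8 -1" --pt "0 0 0 0 0 -8 -1"

```text
time_s: 2.85
position: [0.3751, 0.0274, 0.2948]
eef_rot: [-2.082, -2.352, 0.002]
force: [0.0, -0.1, -1.6]
width: -0.002
finger_force: 0.0
```

Run:
```python
from h import *
d=np.load("pics/w0.npz");M=tuple(float(d[k]) for k in("f","cx","cy"))+(d["R"],d["t"])
q=lambda u,v,z:onz("",240+u/4,v/4,z,M)
a,b,c=q(92,460,.098),q(210,522,.098),q(190,275,.098)
print(a,b,c,np.linalg.norm(a-b)); 
e=b-a; print("yaw from edge",np.degrees(np.arctan2(e[0],-e[1]))*-1 ,"left edge",np.degrees(np.arctan2(*(c-a)[[1,0]])))
# yaw from circle fit of the lid rim
pts=np.array([q(*p,.122) for p in((205,235),(340,318),(440,320),(560,293),(700,185),(783,20))])[:,:2]
A=np.c_[2*pts,np.ones(len(pts))];s=np.linalg.lstsq(A,(pts**2).sum(1),rcond=None)[0];print("lid c",s[:2],"r",np.sqrt(s[2]+s[0]**2+s[1]**2))
hk=[q(*p,.128) for p in((207,318),(290,372))];print("hook",hk)
m=(a+b)/2;v=s[:2]-m[:2];print("front",m,"dist to c",np.linalg.norm(v),"yaw",np.degrees(np.arctan2(v[1],v[0])))
```

```text
[0.42654874 0.03422696 0.098     ] [0.42081561 0.00140307 0.098     ] [0.47436699 0.0251662  0.098     ] 0.03332081104601282
yaw from edge 9.907532888510026 left edge -10.729395673427875
lid c [ 0.54674248 -0.00374359] r 0.07237107759950394
hook [array([0.46467142, 0.02128517, 0.128     ]), array([4.59370166e-01, 3.33635613e-05, 1.28000000e-01])]
front [0.42368218 0.01781502 0.098     ] dist to c 0.12493443312067049 yaw -9.936661113090025
```

Emit:
send_rows --pt "0 0 0 0 0 -8 -1" --pt "0 0 0 0 0 -8 -1" --pt "0 0 0 0 0 -8 -1" --pt "0 0 0 0 0 -8 -1" --pt "0 0 0 0 0 -8 -1" --pt "0 0 0 0 0 -8 -1" --pt "0 0 0 0 0 -8 -1" --pt "0 0 0 0 0 -8 -1" --pt "0 0 0 0 0 -8.5 -1"

```text
time_s: 3.75
position: [0.3751, 0.0274, 0.2948]
eef_rot: [-0.288, -3.127, 0.001]
force: [-1.0, 0.2, 0.4]
width: 0.001
finger_force: 0.0
```

Emit:
send_rows --pt "-20 0 0 0 -7 0 -1" --pt "-20 0 0 0 -7 0 -1" --pt "-20 0 0 0 -6 0 -1" --pt "0 0 0 0 0 0 -1" --pt "0 0 0 0 0 0 -1"

```text
time_s: 4.25
position: [0.4327, 0.0168, 0.302]
eef_rot: [0.264, 2.784, -0.047]
force: [-0.2, -0.8, 0.0]
width: -0.003
finger_force: 0.0
```

```bash
cat >> h.py <<'E'
from scipy.spatial.transform import Rotation as Ro
C=np.array([.5467,-.0037,0]);Y=np.radians(-10);RC=Ro.from_euler('z',Y).as_matrix()
def rel(target_c):
    s=robot.read_state();R=Ro.from_rotvec(s["eef_rot"]).as_matrix();p=np.array(s["position"])
    g=C+RC@(np.array(target_c)/1e3)
    print("t",s["time_s"],"tcp in cooker mm",(RC.T@(p-C)*1e3).round(1),"tool axes in cooker",(RC.T@R).T.round(2).tolist(),"shift mm",(R.T@(g-p)*1e3).round(1),"F",np.round(s["force"],1),"q",np.round(s["qpos"],2))
E
python3 -c "
from h import *
rel([-108,0,140])"
```

```text
t 4.25 tcp in cooker mm [-115.8    0.4  302. ] tool axes in cooker [[-0.94, 0.01, -0.34], [0.01, 1.0, -0.0], [0.34, -0.01, -0.94]] shift mm [ 47.6  -0.2 155.1] F [-0.2 -0.8  0. ] q [-0.09 -0.35 -0.53  1.05 -0.03  0.1 ]
```

Emit:
send_rows --pt "12 0 39 0 0 0 -1" --pt "12 0 39 0 0 0 -1" --pt "12 0 39 0 0 0 -1" --pt "12 0 38 0 0 0 -1" --pt "0 0 0 0 0 0 -1" --pt "0 0 0 0 0 0 -1"

```text
time_s: 4.85
position: [0.4414, 0.0158, 0.1401]
eef_rot: [0.262, 2.785, -0.046]
force: [1.5, 0.5, 0.1]
width: 0.002
finger_force: 0.0
```

Run:
```python
from h import *
rel([-108,0,106])
i=[robot.grab_frame(n) for n in("scene","side")]
a=i[0][130:230,260:390];b=i[1][130:230,240:370]
cv2.imwrite("pics/c1.png",np.hstack([cv2.resize(x,(395,304),interpolation=2) for x in(a,b)])[:,:,::-1])
```

```text
t 4.85 tcp in cooker mm [-107.1    1.   140.1] tool axes in cooker [[-0.94, 0.01, -0.34], [0.01, 1.0, -0.0], [0.34, -0.0, -0.94]] shift mm [12.4 -1.  31.8] F [1.5 0.5 0.1] q [-0.09 -0.21 -0.79  0.65 -0.03  0.09]
```

View pics/c1.png

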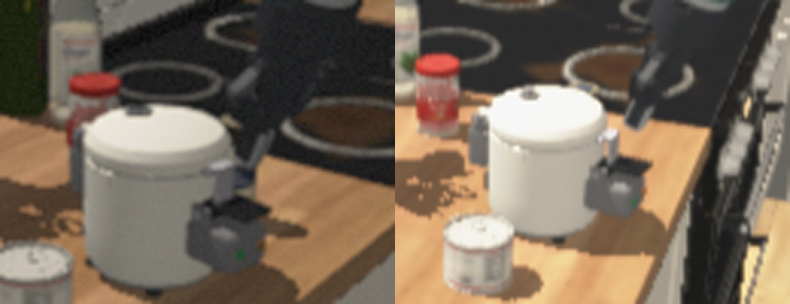

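Run:
```python
from h import *
p=np.array(robot.read_state()["position"])
for n,o in(("scene",(260,130)),("side",(240,130))):
    for X in (p,p-[0,0,.042],C+RC@[-.106,0,.098],C+RC@[-.125,0,.098]): print(n,((proj(n,X)-o)*395/130+([395,0] if n=="side" else [0,0])).round(0))
```

```text
scene [241. 157.]
scene [238. 202.]
scene [240. 206.]
scene [258. 212.]
side [630. 122.]
side [627. 157.]
side [629. 159.]
side [645. 163.]
```

Emit:
send_rows --pt "6 -1 15 0 0 0 -1" --pt "5 0 14 0 0 0 -1" --pt "1 0 3 0 0 0 -1" --pt "0.7 0 2 0 0 0 -1" --pt "0.7 0 2 0 0 0 -1" --pt "0 0 0 0 0 0 -1"

```text
time_s: 5.55
position: [0.4421, 0.0152, 0.1031]
eef_rot: [0.261, 2.78, -0.046]
force: [-0.7, 0.4, -0.0]
width: 0.001
finger_force: 0.0
```

Emit:
send_rows --pt "0.7 0 1.6 0 0 0 -1" --pt "0.7 0 1.6 0 0 0 -1" --pt "0 0 0 0 0 0 -1"

```text
time_s: 5.85
position: [0.4414, 0.0153, 0.0989]
eef_rot: [0.261, 2.781, -0.046]
force: [-0.2, 0.1, 1.5]
width: 0.001
finger_force: 0.7
```

Contact is starting. I'll press on in small steps.

Emit:
send_rows --pt "0.7 0 1.6 0 0 0 -1" --pt "0.7 0 1.6 0 0 0 -1" --pt "0 0 0 0 0 0 -1"

```text
time_s: 6.15
position: [0.4406, 0.0154, 0.0948]
eef_rot: [0.261, 2.782, -0.046]
force: [-0.5, 0.9, 2.3]
width: -0.001
finger_force: 1.2
```

Emit:
send_rows --pt "0.4 0 1 0 0 0 -1" --pt "0.4 0 1 0 0 0 -1" --pt "0 0 0 0 0 0 -1" --pt "0 0 0 0 0 0 -1"

```text
time_s: 6.55
position: [0.4403, 0.0155, 0.0927]
eef_rot: [0.261, 2.782, -0.046]
force: [-1.7, 0.7, 2.1]
width: -0.002
finger_force: 1.6
```

Run:
```python
from h import *
rel([-108,0,106])
i=[robot.grab_frame(n) for n in("scene","side")]
a=i[0][110:230,260:390];b=i[1][110:230,240:370]
cv2.imwrite("pics/c2.png",np.hstack([cv2.resize(x,(395,365),interpolation=2) for x in(a,b)])[:,:,::-1])
```

```text
t 6.55 tcp in cooker mm [-108.1    0.4   92.7] tool axes in cooker [[-0.94, 0.01, -0.34], [0.01, 1.0, 0.0], [0.34, -0.0, -0.94]] shift mm [ -4.6  -0.4 -12.5] F [-1.7  0.7  2.1] q [-0.09 -0.14 -0.85  0.51 -0.03  0.09]
```

View pics/c2.png

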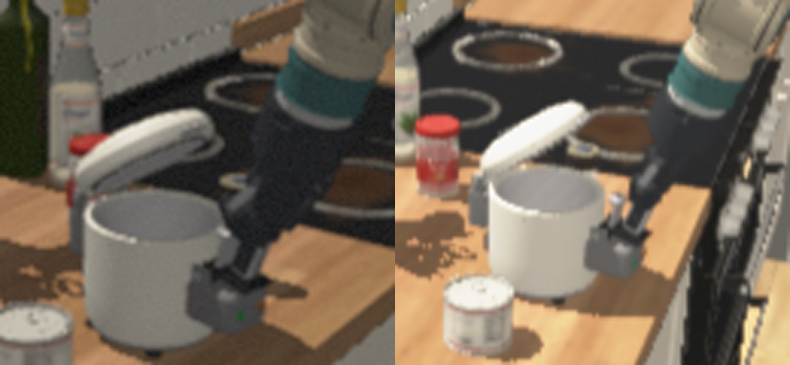

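Emit:
send_rows --pt "-4 0 -12 0 0 0 -1" --pt "-9 0 -28 0 0 0 -1" --pt "-8 0 -29 0 0 0 -1" --pt "-12.8 0 6.8 0 -8 0 -1" --pt "-11.8 0 8.5 0 -8 0 -1" --pt "-10.5 0 10.1 0 -8 0 -1" --pt "-9 0 11.4 0 -8 0 -1" --pt "-7.3 0 12.6 0 -8 0 -1" --pt "0 0 0 0 0 0 -1" --pt "0 0 0 0 0 0 -1"

```text
time_s: 7.65
position: [0.5415, 0.0109, 0.1813]
eef_rot: [0.207, 2.145, -0.122]
force: [-0.3, 1.2, -0.5]
width: 0.005
finger_force: 0.4
```

Run:
```python
from h import *
rel([-20,0,155])
i=[robot.grab_frame(n) for n in("scene","side")]
a=i[0][110:230,260:390];b=i[1][110:230,240:370]
cv2.imwrite("pics/c3.png",np.hstack([cv2.resize(x,(395,365),interpolation=2) for x in(a,b)])[:,:,::-1])
```

```text
t 7.65 tcp in cooker mm [ -7.7  13.5 181.3] tool axes in cooker [[-0.55, 0.01, -0.84], [0.02, 1.0, -0.01], [0.84, -0.02, -0.55]] shift mm [ 28.6 -13.6   4.5] F [-0.3  1.2 -0.5] q [-0.02 -0.19 -1.08 -0.29 -0.16  0.09]
```

View pics/c3.png

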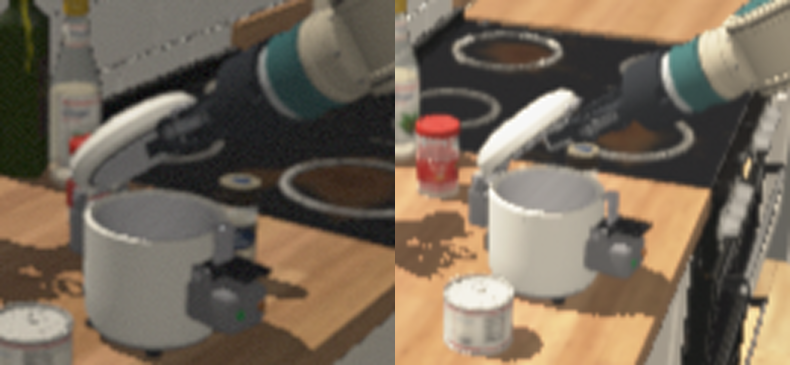

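Emit:
send_rows --pt "-7.2 0 1.5 0 0 0 -1" --pt "-7 0 2 0 0 0 -1" --pt "-6.9 0 2.5 0 0 0 -1" --pt "-6.7 0 3 0 0 0 -1" --pt "-6.5 0 3.5 0 0 0 -1" --pt "-6.2 0 3.9 0 0 0 -1" --pt "-5.9 0 4.3 0 0 0 -1" --pt "-5.6 0 4.7 0 0 0 -1"

```text
time_s: 8.55
position: [0.5921, 0.001, 0.2136]
eef_rot: [0.208, 2.139, -0.122]
force: [-0.2, -0.4, 0.1]
width: 0.001
finger_force: 0.3
```

Run:
```python
from h import *
rel([74-104*np.cos(1.75)-6,0,119+104*np.sin(1.75)-9])
i=[robot.grab_frame(n) for n in("scene","side")]
a=i[0][100:220,260:390];b=i[1][100:220,240:370]
cv2.imwrite("pics/c4.png",np.hstack([cv2.resize(x,(395,365),interpolation=2) for x in(a,b)])[:,:,::-1])
```

```text
t 8.55 tcp in cooker mm [ 43.8  12.5 213.6] tool axes in cooker [[-0.54, 0.01, -0.84], [0.02, 1.0, -0.01], [0.84, -0.02, -0.54]] shift mm [-22.3 -11.5  36.8] F [-0.2 -0.4  0.1] q [-0.04 -0.16 -0.96 -0.22 -0.13  0.08]
```

View pics/c4.png

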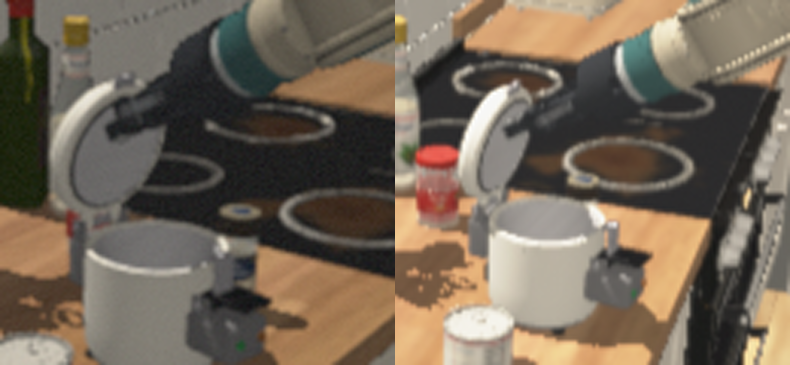

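Emit:
send_rows --pt "-5.2 0 4.8 0 0 0 -1" --pt "-4.6 0 5.2 0 0 0 -1" --pt "-4 0 5.6 0 0 0 -1" --pt "-3.4 0 6 0 0 0 -1" --pt "-2.6 0 6 0 0 0 -1" --pt "-1.8 0 5 0 0 0 -1" --pt "-1 0 4 0 0 0 -1" --pt "0 0 0 0 0 0 -1" --pt "0 0 0 0 0 0 -1"

```text
time_s: 9.55
position: [0.6332, -0.0072, 0.2116]
eef_rot: [0.208, 2.141, -0.122]
force: [0.1, 0.1, -0.2]
width: -0.001
finger_force: 0.0
```

Emit:
send_rows --pt "0 0 -10 0 0 0 -1" --pt "0 0 -25 0 0 0 -1" --pt "0 0 -35 0 0 0 -1" --pt "0 0 -35 0 0 0 -1" --pt "0 0 -35 0 0 0 -1" --pt "0 0 -30 0 0 0 -1" --pt "0 0 0 0 0 0 -1" --pt "0 0 0 0 0 0 -1" --pt "0 0 0 0 0 0 -1"

```text
time_s: 10.45
position: [0.4935, 0.0213, 0.304]
eef_rot: [0.208, 2.141, -0.123]
force: [0.6, -0.5, -0.0]
width: -0.005
finger_force: 0.0
```

Run:
```python
from h import *
rel([0,0,0])
i=[robot.grab_frame(n) for n in("scene","side")]
a=i[0][90:250,240:390];b=i[1][90:250,220:370]
cv2.imwrite("pics/c5.png",np.hstack([cv2.resize(x,(395,421),interpolation=2) for x in(a,b)])[:,:,::-1])
```

```text
t 10.45 tcp in cooker mm [-56.7  15.3 304. ] tool axes in cooker [[-0.55, 0.01, -0.84], [0.02, 1.0, -0.01], [0.84, -0.02, -0.55]] shift mm [223.6 -11.9 213.9] F [ 0.6 -0.5 -0. ] q [ 0.02 -0.55 -0.95  0.19 -0.19  0.12]
```

View pics/c5.png

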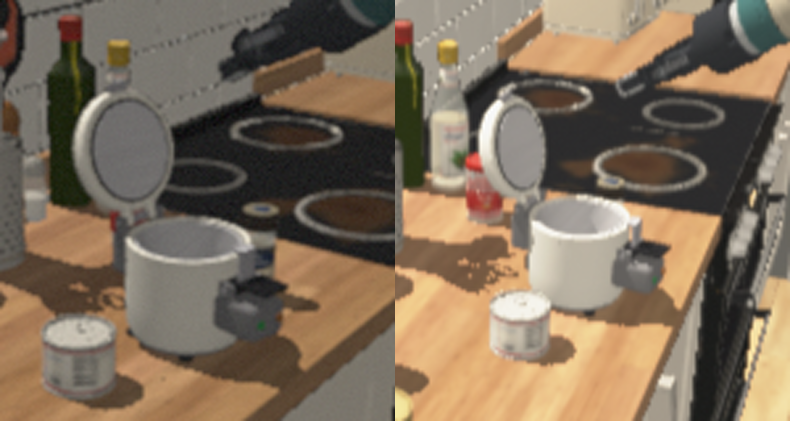

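```bash
python3 -c "
from rig import robot
print(robot.job_done())"
```

```text
the job is handed in; nothing more can be done
None
```

I pressed the release tab, the lid sprang up, and I pushed it back until it stayed open by itself. The hand is clear and the job was handed in at about 10.6 s; no verdict came back, but the last pictures show the lid open and the cooker upright where it stood.

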